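# Ease the wedge out from under the cupboard door

### The arm

A 6-joint arm with a two-finger parallel gripper is mounted at the origin on the work surface. World frame = base frame: x ahead of the robot, y to its left, z up, the work surface at z = 0. Lengths are in mm, angles in rad, forces in N, time in s.
With the tool pointing down it reaches from about 325 to 875 mm from the base axis. Payload 4.4 kg.
Tool frame: the origin (TCP) lies on the mounting face of the last link; the fingertips stand 173 mm ahead of it and the grasp point (between the pads) lies 155 mm ahead of it; z points along the fingers, y is the direction in which the jaws open and shut (so a half turn about z gives the same grasp; the last joint's range is limited). The gripper opens to 85 mm and grips with 20 to 120 N. Pads are 22 mm wide; open, the fingers measure 114 mm over their backs; the gripper's body (76 mm by 85 mm) begins 54 mm behind the grasp point. The pads swing forward as they close: fully open they stand 13 mm farther back than shut.
Start: joints at [-1.419, 0.207, 1.542, -0, 1.393, -0.15], TCP at [171.449, -548.848, 404.682] pointing down, gripper open.
Joint ranges: [-2.73, 2.73], [-0.86, 2.22], [0.23, 2.46], [-1.11, 4.25], [0.08, 2.63], [-2.82, 2.82]. Speed limits (rad/s): [2.79, 2.79, 3.14, 3.14, 3.14, 3.14].

### API

Orientations are given as a unit quaternion [x, y, z, w].
In Python, from bench import r gives the robot as it stands. The module is installed in compiled form; this text tells all that it offers. Calls block until the motion is done:
- r.movep(position, orientation): joint-space move of the TCP to a pose.
- r.move_l(position, velocity=150, attitude=None): straight line of the TCP; attitude=None keeps the orientation; velocity is the mean speed in mm/s.
- r.movej(angles): joint-space move.
- r.gripper_to(opening, force=None): opening from 0.0 (shut) to 1.0 (fully open); force is the grip in N (None keeps the last); returns when the fingers have stopped.
- r.dwell(seconds).
- r.solve_ik(position, orientation): joint angles nearest the present ones, or None.
- r.get_state(): the state.
- r.snapshot(name): name is "scene" or "top"; returns a dict with "img" (480x640x3 uint8, blue, green, red), "fx", "fy", "cx", "cy" (pixels), "dist" ([k1, k2, p1, p2, k3] as OpenCV has them; the pictures are not rectified), "camera_from_world" (4x4, takes a point from world to camera coordinates). Camera axes: x right, y up, looking along -z (the intrinsics and any distortion apply to the point x, -y, -z); pixel columns grow to the right and rows downward; lengths in mm; the calibration is good to about 2 mm. A picture is of the moment at which its call begins. There is no depth.
A pose or a line that the arm cannot do raises r.PlanningError and nothing moves.
- r.job_done(): hands the job in, once; it reports no verdict.
The state is a dict: "time": time; "qpos": joint angles; "qd": joint speeds; "effort": joint torques, N m; "ee_pos": TCP position; "tool_rot": TCP orientation; "contact_force": force on the tool from outside, world axes, zero at the start; "ft_torque": the same for the moment, N m; "gripper_width": opening from 0.0 (shut) to 1.0 (fully open).
Only numpy, scipy, OpenCV 4.12 (cv2) and the standard library are available. Lean on these libraries where they do the work, as an engineer would, in place of code of your own. Each camera call takes 0.05 s, during which the arm holds its last target. There are 200 camera calls.

### The job

The little white cupboard door is propped up on its board by a red wedge. Take the wedge by its thick end and work it straight back out from under the door in small tugs of about two centimetres, pausing a second after each so that the door settles bit by bit, without prying the door up. When the door lies flat, lay the wedge down flat, sloping side up, on the cork mat.

Things in the scene. Friction and masses are not known exactly. Their poses are not given: they have to be found in the camera images.
- wedge_mid (a point): Red rubber wedge, 150 x 38 mm, 120 g. Point: mid length and width, 16 mm above its underside; x towards the thin end, z up. x -75 to -25 mm: level heel 32 mm high with parallel sides, the place to grip; then the top slopes to 4 mm at x = 75. At the start its tip is 78 to 92 mm under the door's free edge, x within 6 degrees of the board's x. Drawing it out (to its -x) takes up to 15 N.
- board: Fixed pale wooden board, 18 mm thick, 190 mm wide. Origin: at stool top level, mid width, below the closed door's free edge; x points to the two black hinges at x = 200. Board: x -180 to 230 mm. Door on it: x 0 to 200 mm, 170 wide, 22 thick, white with grey inset, 1.3 kg. The board is bare at x below 0: the wedge slides out over it.
- door_edge (a point): Middle of the lower edge of the door's free end. Its height above the stool top is 18 mm when the door lies flat on the board, and 44 to 48 mm when propped by the wedge at the start. The door swings about its hinges and sinks under its own weight as the wedge is withdrawn.
- mat_mid (a point): Fixed cork mat, 180 x 130 x 4 mm, to the left or right of the board, on the stool top. This point is the centre of its upper face, 4 mm above the stool top; x axis along the 180 mm side, z up.
There are look-alikes about, which are no part of the job. Of the things shaped like the part that bears wedge_mid, the red one is meant.

How it is judged (in metres and radians):
On the way, in this order (a step that is already met when the one before it is completed fails the run):
1. After the first tug or two the wedge rests drawn back 8 to 36 mm, with the door still propped on it (distance of wedge_mid from where it was at the start of the episode between 0.008 and 0.036 m and height (world z) of door_edge above 0.024 m and linear speed of wedge below 0.012 m/s), for 0.5 s.
2. After further tugs the wedge rests drawn back 42 to 72 mm, with the door still propped on it (distance of wedge_mid from where it was at the start of the episode between 0.042 and 0.072 m and height (world z) of door_edge above 0.022 m and linear speed of wedge below 0.012 m/s), for 0.5 s.
At the end, for the whole second after the job is handed in: The door lies flat on the board (free edge less than 3.5 mm above it). The wedge lies at rest on the cork mat, slope up and level within 10 degrees, with its middle over the mat (within 90 mm along and 65 mm across the mat of its centre) (height (world z) of door_edge below 0.0215 m and x of wedge_mid in the frame of mat_mid between -0.09 and 0.09 m and y of wedge_mid in the frame of mat_mid between -0.065 and 0.065 m and z of wedge_mid in the frame of mat_mid between 0.008 and 0.024 m and angle between wedge_mid's own z axis and vertical below 0.175 rad and linear speed of wedge below 0.02 m/s); the robot touches nothing.
It fails at once if The door is pried up: its free edge rises to more than 38 mm above the board (height (world z) of door_edge above 0.056 m).
It also fails if it takes over 54 s, if anything falls off the work surface, if the arm or the gripper's body presses on something with over 40 N, if the wrist force passes 120 N, or if a joint passes its speed limit or range.

## Working session

There is one attempt and no reset: what is moved stays moved. The work goes in short steps, each a Python script; the robot and the scene stay as the last script left them, time stands still between calls to the robot, and variables do not carry over. Pictures are saved under pics/ and viewed, about 8 in all and at most 12, crops included, and the job is handed in when it is done.

```bash
mkdir -p pics; cat > h.py <<'E'
import numpy as np, cv2
from bench import r
def cam(s):
    K=np.array([[s["fx"],0,s["cx"]],[0,s["fy"],s["cy"]],[0,0,1.]]);T=np.array(s["camera_from_world"],float)
    return K,np.array(s["dist"],float),T
def unproj(s,uv,z):
    K,d,T=cam(s); p=cv2.undistortPoints(np.array(uv,float).reshape(-1,1,2),K,d)[:,0]
    R,t=T[:3,:3],T[:3,3]; c=-R.T@t; z=np.broadcast_to(z,len(p)); out=[]
    for (a,b),h in zip(p,z):
        v=R.T@np.array([a,-b,-1.]); out.append(c+v*(h-c[2])/v[2])
    return np.array(out)
def proj(s,P):
    K,d,T=cam(s); F=np.diag([1,-1,-1.]); R=F@T[:3,:3]; t=F@T[:3,3]
    return cv2.projectPoints(np.array(P,float).reshape(-1,1,3),cv2.Rodrigues(R)[0],t,K,d)[0][:,0]
E
python3 - <<'E'
from h import *; import pickle
for n in("scene","top"):
    s=r.snapshot(n); cv2.imwrite(f"pics/{n}0.png",s["img"]); pickle.dump(s,open(n+"0.pkl","wb"))
    T=np.array(s["camera_from_world"]);print(n,-T[:3,:3].T@T[:3,3])
s=r.get_state();print({k:s[k] for k in("time","contact_force","tool_rot","gripper_width")})
E
```

```text
scene [882.78230003 235.90388229 797.02886104]
top [ 427.75118068    4.73537512 1097.1167767 ]
{'time': 0.1, 'contact_force': array([-0.09230164, -0.50311135, -0.27301394]), 'tool_rot': array([ 9.88561007e-01,  1.50817900e-01,  6.37933418e-06, -1.04662886e-03]), 'gripper_width': 0.9981979068487334}
```

View pics/scene0.png

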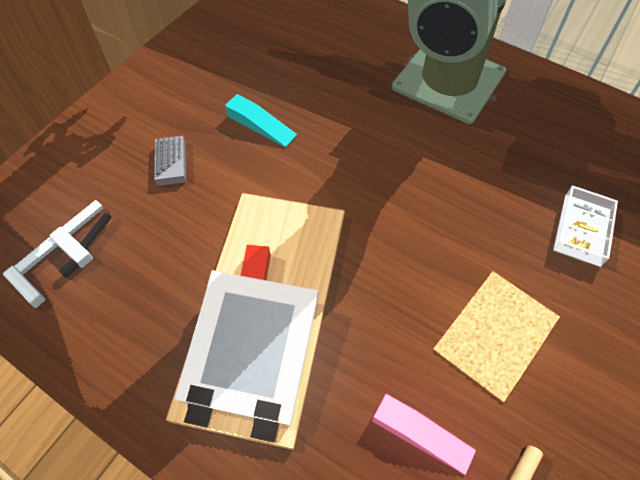

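View pics/top0.png

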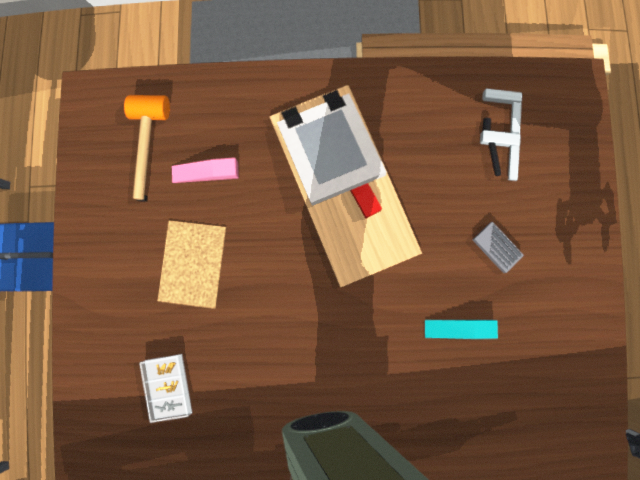

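Wedge shapes in the top picture: red (367,201), half under the door; pink (205,170); cyan (461,329). The red one under the door is meant. I'll confirm it in an enlarged crop with the colour contours and read off the board and mat corners.

```bash
python3 - <<'E'
from h import *; import pickle
s=pickle.load(open("top0.pkl","rb")); im=s["img"]
hsv=cv2.cvtColor(im,cv2.COLOR_BGR2HSV)
def big(m): 
    c=max(cv2.findContours(m.astype('uint8'),0,2)[0],key=cv2.contourArea); return c
red=((hsv[...,0]<5)|(hsv[...,0]>174))&(hsv[...,1]>200)&(hsv[...,2]>90); red[:150]=0; red[260:]=0
c=big(red); print("red",cv2.contourArea(c),cv2.boxPoints(cv2.minAreaRect(c)).tolist())
pc=unproj(s,c[:,0].astype(float),50); print("red@50",cv2.boxPoints(cv2.minAreaRect(pc[:,:2].astype('float32'))).round(1).tolist())
mat=(hsv[...,0]>12)&(hsv[...,0]<28)&(hsv[...,2]>150)&(hsv[...,1]>70); mat[:,:140]=0;mat[:,240:]=0;mat[:205]=0;mat[320:]=0
c=big(mat); b=cv2.minAreaRect(c); print("mat",b)
q=unproj(s,cv2.boxPoints(b),4);print(q.round(1).tolist(),q.mean(0))
t=cv2.resize(im[75:295,255:435],None,fx=2.7,fy=2.7,interpolation=cv2.INTER_CUBIC)
s2=pickle.load(open("scene0.pkl","rb"));u=cv2.resize(s2["img"][180:330,180:360],None,fx=1.7,fy=1.7)
o=np.zeros((594,800,3),'uint8');o[:,:486]=t;o[:u.shape[0],490:490+u.shape[1]]=u
cv2.imwrite("pics/crop1.png",o)
E
```

```text
red 485.0 [[350.64154052734375, 190.7547149658203], [366.34906005859375, 182.02830505371094], [381.25469970703125, 208.85850524902344], [365.54718017578125, 217.5849151611328]]
red@50 [[572.0, -66.0999984741211], [589.5, -99.9000015258789], [647.2000122070312, -70.0999984741211], [629.7000122070312, -36.29999923706055]]
mat ((191.40611267089844, 263.95416259765625), (59.2093391418457, 83.19705963134766), 7.594643592834473)
[[402.6, 394.6, 4.0], [585.4, 370.7, 4.0], [564.7, 237.8, 4.0], [384.1, 262.8, 4.0]] [484.19750588 316.45981779   4.        ]
```

View pics/crop1.png

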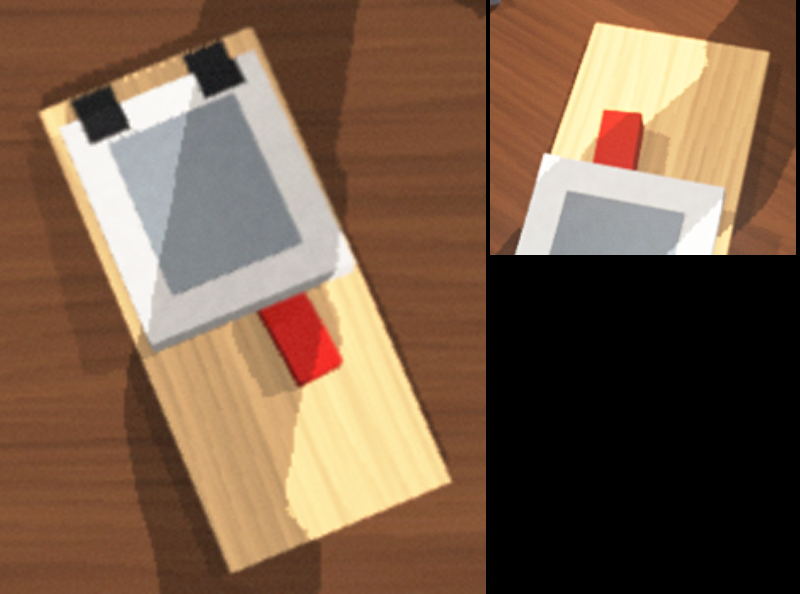

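The crop confirms the red wedge: heel end at about (302,386)–(342,361) in the crop, its thin end under the door, on the pale board. Next I'll cross-check the wedge and board positions from both cameras.

```bash
python3 - <<'E'
from h import *; import pickle
s=pickle.load(open("top0.pkl","rb"));s2=pickle.load(open("scene0.pkl","rb"))
f=lambda p:np.array(p,float)/2.7+[255,75]; g=lambda p:(np.array(p,float)-[490,0])/1.7+[180,180]
b=unproj(s,f([(40,112),(252,28),(450,482),(232,573)]),18);print("board",b.round(1).tolist())
d=lambda v:np.degrees(np.arctan2(v[1],v[0]))
print("yaw",d(b[0]-b[3]),d(b[1]-b[2]),d(b[3]-b[2])-90,"len",np.linalg.norm(b[0]-b[3]),np.linalg.norm(b[3]-b[2]))
print("heel top view",unproj(s,f([(302,386),(342,361)]),[50,50]).round(1).tolist())
print("heel scene view",unproj(s2,g([(604,110),(643,112)]),50).round(1).tolist())
print("board scene",unproj(s2,g([(596,23),(769,51)]),18).round(1).tolist())
# red mask widths from the scene view
h=cv2.cvtColor(s2["img"],cv2.COLOR_BGR2HSV); m=((h[...,0]<6)|(h[...,0]>173))&(h[...,1]>190)&(h[...,2]>80); m[:,:200]=0;m[:,300:]=0;m[:230]=0;m[300:]=0
c=max(cv2.findContours(m.astype('uint8'),0,2)[0],key=cv2.contourArea)
print([p.tolist() for p in cv2.approxPolyDP(c,1.5,True)[:,0]]);
print(unproj(s2,cv2.approxPolyDP(c,1.5,True)[:,0],50).round(1).tolist())
E
```

```text
board [[808.1, 137.9, 18.0], [876.2, -38.6, 18.0], [495.9, -187.3, 18.0], [427.2, -11.9, 18.0]]
yaw 21.473790779260444 21.36974021727883 21.396168233557532 len 409.32164250436415 188.40431842096834
heel top view [[571.0, -68.9, 50.0], [590.0, -100.6, 50.0]]
heel scene view [[593.4, -95.9, 50.0], [574.5, -62.7, 50.0]]
board scene [[499.7, -182.4, 18.0], [429.1, -7.4, 18.0]]
[[247, 245], [241, 274], [263, 278], [265, 261], [268, 258], [268, 247]]
[[593.9, -95.6, 50.0], [641.8, -71.5, 50.0], [628.3, -37.7, 50.0], [601.8, -53.1, 50.0], [594.7, -52.2, 50.0], [578.0, -64.3, 50.0]]
```

```bash
cat >> h.py <<'E'
from scipy.spatial.transform import Rotation as Ro
def quat(yaw,flip):  # tool down, jaws across direction yaw (deg)
    a=np.radians(yaw); y=np.array([-np.sin(a),np.cos(a),0])*(-1 if flip else 1); z=np.array([0,0,-1.])
    return Ro.from_matrix(np.c_[np.cross(y,z),y,z]).as_quat()
YAW=27.; D=np.array([np.cos(np.radians(YAW)),np.sin(np.radians(YAW)),0])
G=np.array([582.5,-82,0])+25*D+[0,0,41+155]   # TCP at grasp
MY=-7.5; MD=np.array([np.cos(np.radians(MY)),np.sin(np.radians(MY)),0])
P=np.array([484.2,316.5,0])-50*MD+[0,0,41-14+155]
E
python3 - <<'E'
from h import *
for f in(0,1):
    for n,p,q in(("g",G,quat(YAW,f)),("g2",G-110*D,quat(YAW,f)),("p",P,quat(MY,f))):
        k=r.solve_ik(p.tolist(),q.tolist());print(f,n,None if k is None else np.round(k,2))
f=min((0,1),key=lambda f:abs(r.solve_ik(G.tolist(),quat(YAW,f).tolist())[5]));print("flip",f)
q=quat(YAW,f).tolist()
r.movep((G+[0,0,110]).tolist(),q); r.move_l((G+[0,0,0]).tolist(),velocity=120)
st=r.get_state();print(st["time"],st["ee_pos"],st["contact_force"])
a=r.snapshot("top")["img"][130:280,290:450];b=r.snapshot("scene")["img"][160:330,150:350]
o=np.zeros((510,800,3),'uint8');a=cv2.resize(a,(400,375));b=cv2.resize(b,(400,340));o[:375,:400]=a;o[:340,400:]=b;cv2.imwrite("pics/g1.png",o)
E
```

```text
0 g [-0.26  0.52  1.6  -0.    1.02 -2.3 ]
0 g2 [-0.4   0.37  1.83 -0.    0.95 -2.44]
0 p [ 0.48  0.43  1.78 -0.    0.94 -0.96]
1 g [-0.26  0.52  1.6  -0.    1.02  0.84]
1 g2 [-0.4   0.37  1.83 -0.    0.95  0.7 ]
1 p [ 0.48  0.43  1.78 -0.    0.94  2.18]
flip 1
3.4917 [605.38610085 -70.79799148 196.95274589] [ 0.40957241 -0.61990507  0.63401023]
```

View pics/g1.png

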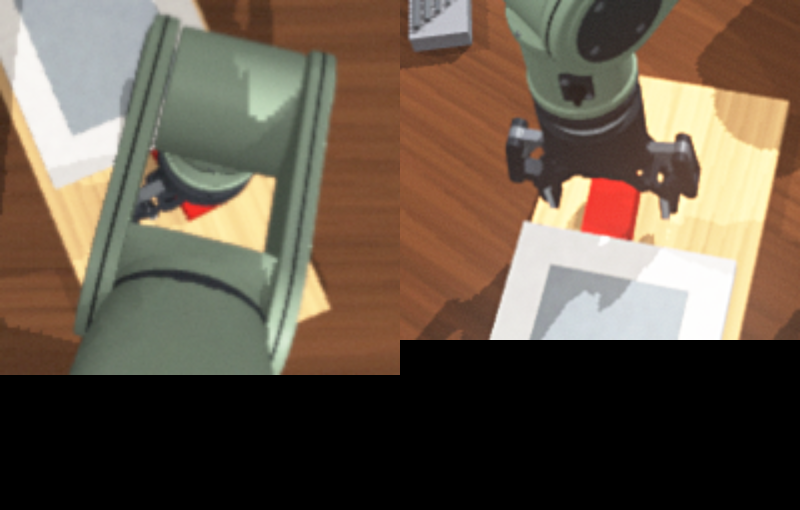

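The fingers straddle the heel, with wedge at x≈590–638 between fingers at 553 and 668 in the crop. I'll grip and make the first tug.

```bash
python3 - <<'E'
from h import *
def show(t):
    s=r.get_state();print(t,round(s["time"],2),np.round(s["ee_pos"],1),np.round(s["contact_force"],1),round(s["gripper_width"],3))
r.gripper_to(0.0,force=80); show("grip")
p=np.array(r.get_state()["ee_pos"]);np.save("p0.npy",p)
b0=r.snapshot("scene")["img"][160:330,150:350]
r.move_l((p-20*D).tolist(),velocity=25); show("tug"); r.dwell(1.0); show("rest")
b=r.snapshot("scene")["img"][160:330,150:350]
o=np.hstack([cv2.resize(b0,(400,340)),cv2.resize(b,(400,340))]);cv2.imwrite("pics/t1.png",o)
E
```

```text
grip 4.09 [605.  -70.9 196.6] [-1.   0.   3.9] 0.429
tug 5.09 [588.1 -79.2 196.6] [4.2 3.  0.2] 0.433
rest 6.09 [588.1 -79.2 196.6] [ 4.8  2.5 -1.1] 0.429
```

View pics/t1.png

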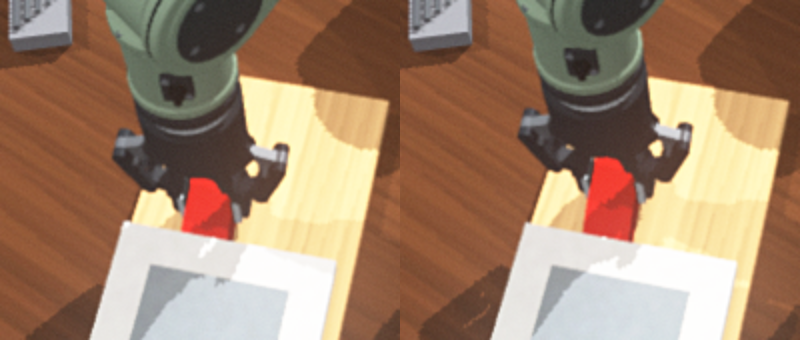

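The wedge came along with the jaws: more red is exposed in front of the door edge, and the drawback is about 19 mm. On to the second and third tugs.

```bash
python3 - <<'E'
from h import *
p=np.load("p0.npy"); ims=[]
for d in(40,60):
    r.move_l((p-d*D).tolist(),velocity=25); r.dwell(1.0)
    s=r.get_state();print(d,round(s["time"],2),np.round(s["ee_pos"]-p,1),np.round(s["contact_force"],1),round(s["gripper_width"],3))
    ims.append(cv2.resize(r.snapshot("scene")["img"][130:300,150:350],(400,340)))
cv2.imwrite("pics/t2.png",np.hstack(ims))
E
```

```text
40 8.09 [-34.7 -17.5  -0. ] [ 4.6  2.2 -1. ] 0.432
60 10.09 [-52.6 -26.7  -0. ] [ 5.   2.3 -0.7] 0.433
```

View pics/t2.png

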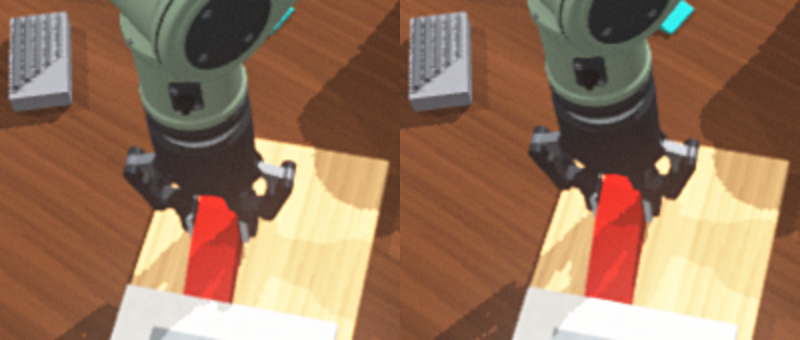

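The wedge is 59 mm back and still under the door edge, at about (612,300) in the crop, with no slip. I'll finish the tugs and lift only once the tip is clear.

```bash
python3 - <<'E'
from h import *
p=np.load("p0.npy")
for d in(80,100,118):
    r.move_l((p-d*D).tolist(),velocity=25); r.dwell(1.0)
    s=r.get_state();print(d,round(s["time"],2),np.round(s["ee_pos"]-p,1),np.round(s["contact_force"],1),round(s["gripper_width"],3))
cv2.imwrite("pics/t3.png",cv2.resize(r.snapshot("scene")["img"][100:450,130:370],(480,600)[::1] if 0 else (411,600)))
E
```

```text
80 12.09 [-70.4 -35.8  -0. ] [ 5.1  2.2 -1.2] 0.43
100 14.04 [-89.3 -45.5  -0. ] [-3.7 -0.9  5.5] 0.431
118 15.91 [-105.2  -53.5   -0. ] [-2.1 -0.7  3.1] 0.431
```

View pics/t3.png

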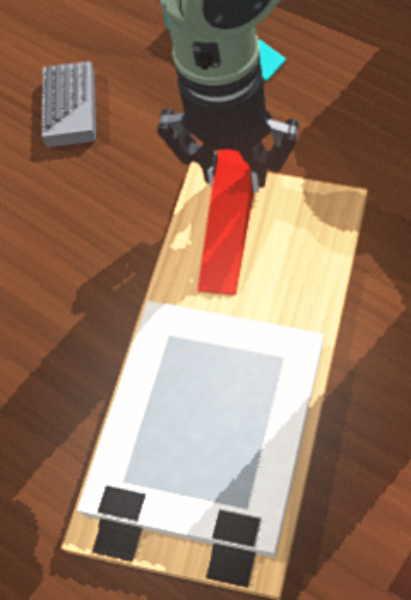

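The door is down on its board and the wedge tip, at (218,293), is clear of it. Now lift it, carry it to the mat and lower it.

```bash
python3 - <<'E'
from h import *
def show(t):
    s=r.get_state();print(t,round(s["time"],2),np.round(s["ee_pos"],1),np.round(s["contact_force"],1),round(s["gripper_width"],3)); return s
p=np.load("p0.npy"); e=np.array(r.get_state()["ee_pos"])
r.move_l((e+[0,0,90]).tolist(),velocity=100)
T=P.copy(); T[2]=p[2]-14
r.movep((T+[0,0,70]).tolist(),quat(MY,1).tolist()); show("above")
r.move_l((T+[0,0,6]).tolist(),velocity=100); f0=show("low")["contact_force"]
for dz in np.arange(5,-2.1,-1):
    r.move_l((T+[0,0,dz]).tolist(),velocity=15); f=r.get_state()["contact_force"]
    if f[2]-f0[2]>3: break
show(f"dz {dz}")
a=r.snapshot("top")["img"][180:380,110:330];b=r.snapshot("scene")["img"][230:430,380:620]
cv2.imwrite("pics/m1.png",np.hstack([cv2.resize(a,(396,360)),cv2.resize(b,(400,360))]))
E
```

```text
above 18.67 [435.1 322.5 252.5] [ 0.7  0.6 -1. ] 0.432
low 19.46 [435.1 323.1 189. ] [-0.3  1.1 -1.2] 0.433
dz -1.0 21.21 [434.7 323.1 182.6] [-2.8 -2.3  6.3] 0.43
```

View pics/m1.png

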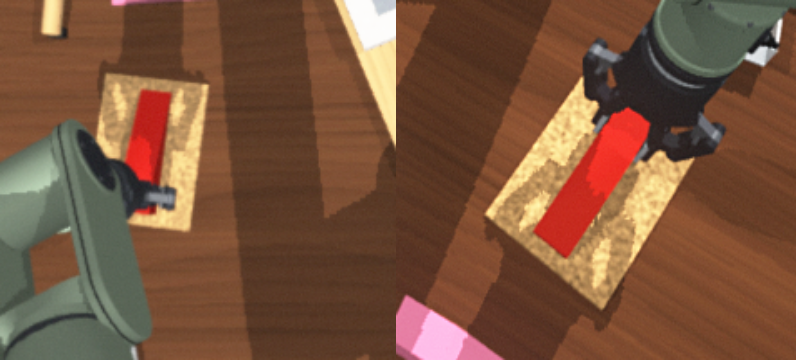

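The wedge sits on the mat, slope up and well inside its edges. Contact came at the expected height, so I'll release, retreat and check.

```bash
python3 - <<'E'
from h import *
r.gripper_to(0.8); e=np.array(r.get_state()["ee_pos"])
r.move_l((e+[0,0,150]).tolist(),velocity=120)
r.movep([350,-250,400],quat(-7.5,1).tolist()) ; r.dwell(0.5)
s=r.get_state();print(s["time"],s["contact_force"])
a=r.snapshot("top")["img"][60:320,130:430];b=r.snapshot("scene")["img"][150:470,150:610]
cv2.imwrite("pics/e1.png",np.hstack([cv2.resize(a,(380,330)),cv2.resize(b,(420,330))]))
E
```

```text
25.7083 [-0.38962983 -0.39745441 -0.20412092]
```

View pics/e1.png

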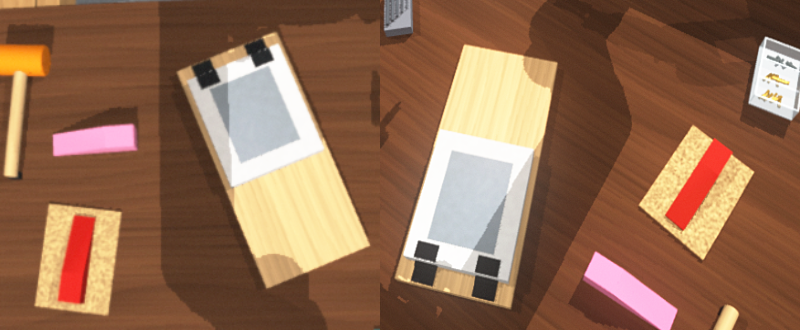

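The picture shows the door flat on the board, the wedge on the mat near (77,260) in the left crop, slope up, and the arm clear of everything.

```bash
python3 -c "
from h import r
r.job_done();print(r.get_state()['time'])"
```

```text
the job is handed in; nothing more can be done
the job is handed in; nothing more can be done
```

The door now lies flat, the red wedge is on the cork mat with its slope up, and the job is handed in; no verdict was reported. I gripped the wedge by its thick end and drew it out level in six tugs of about 20 mm, with a one-second pause after each. Then I carried it to the mat and lowered it until it touched.

- **Tugs:** the gripper rested about 19, 39 and 59 mm back with the wedge still under the door edge. Contact forces stayed below about 7 N, and the pictures after the tugs showed no slip in the grip.
- **End state:** the last pictures (clock at 25.7 s of the 54 allowed) show the door flat, the wedge near the middle of the mat, and the arm well clear with about 0.5 N on the tool. I judged the door's flatness and the wedge's level by eye, not by measurement.
- **Disagreement:** the two cameras differed by 3 to 5 mm on the board and wedge positions. I used the average for the wedge, and the grip held.

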